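Start a repaired board's self-test with the momentary lever

ROBOT

A 6-joint arm with a two-finger parallel gripper is mounted at the origin on the work surface. World frame = base frame: x ahead of the robot, y to its left, z up, the work surface at z = 0. Lengths are in m, angles in rad, forces in N, time in s.
With the tool pointing down it reaches from about 0.25 to 0.8 m from the base axis. Payload 8.5 kg.
Tool frame: the origin (TCP) lies midway between the tips of the shut fingers; the grasp point (between the pads) lies 19 mm behind it; x points along the fingers, y is the direction in which the jaws open and shut, and the axes are right-handed (so a half turn about x gives the same grasp; the last joint's range is limited). The gripper opens to 85 mm and grips with 20 to 120 N. Pads are 22 mm wide; open, the fingers measure 114 mm over their backs; the gripper's body (76 mm by 85 mm) begins 54 mm behind the grasp point. The pads swing forward as they close: fully open they stand 13 mm farther back than shut.
Start: joints at [1.131, 0.238, -0.013, 1.319, 0, 1.571], TCP at [0.224, 0.475, 0.231] pointing down, gripper open.
Joint ranges: [-2.66, 2.66], [-1.03, 1.9], [-1.14, 1.46], [-1.82, 2.27], [-1.45, 1.34], [-3.14, 3.14]. Speed limits (rad/s): [2.22, 2.22, 2.79, 3.14, 3.14, 3.14].

INTERFACE

Orientations are given as a rotation vector (axis times angle).
In Python, from rig import ctrl, set_gripper, kin, viewer gives the robot as it stands. Calls block until the motion is done:
- ctrl.goto(position, orientation): joint-space move of the TCP to a pose.
- ctrl.move_l(position, velocity=0.15, frame=None, stop_force=None): straight line of the TCP; frame=None keeps the orientation; velocity is the mean speed in m/s. With stop_force (N) it stops when the force on the tool has changed by that much, and returns True; else False.
- ctrl.move_j(angles): joint-space move.
- set_gripper(opening): opening from 0.0 (shut) to 1.0 (fully open); the grip force is fixed at half the most; returns when the fingers have stopped.
- ctrl.sleep(seconds).
- kin.solve_ik(position, orientation): joint angles nearest the present ones, or None.
- viewer.get_image(name): name is "side" or "top" or "wrist"; returns (picture, depth): 420x560x3 uint8, blue, green, red; 420x560 float32, m along the optical axis (not along the pixel's ray), 0 where there is no reading.
- viewer.camera_model(name): a dict with "fx", "fy", "cx", "cy" (pixels), "k1" (the pictures are not rectified: a ray, as slopes to the right and down, at radius r is drawn at 1 + k1 r^2 times it, then the intrinsics apply), "world_from_camera" (4x4, takes a point from camera to world coordinates). Camera axes: x right, y down, z forward; pixel columns grow to the right and rows downward; lengths in m; the calibration is good to about 2 mm. A picture is of the moment at which its call begins: read the wrist's pose just before it. camera_model takes no time and is no camera call; for the wrist camera it gives the pose at the moment of the call.
A pose or a line that the arm cannot do raises ctrl.Unreachable and nothing moves.
- ctrl.close_job(): hands the job in, once; it reports no verdict.
Readings, each from a call of its own:
- ctrl.current_time_s(): time.
- ctrl.current_qpos(): joint angles.
- ctrl.current_qd(): joint speeds.
- ctrl.current_joint_torque(): joint torques, N m.
- ctrl.current_position(): TCP position.
- ctrl.current_tool_rot(): TCP orientation.
- ctrl.current_ft_force(): force on the tool from outside, world axes, zero at the start.
- ctrl.current_moment(): the same for the moment, N m.
- ctrl.current_width(): opening from 0.0 (shut) to 1.0 (fully open).
Only numpy, scipy, OpenCV 4.12 (cv2) and the standard library are available. Lean on these libraries where they do the work, as an engineer would, in place of code of your own. Each camera call takes 0.05 s, during which the arm holds its last target.

TASK

The repaired circuit board needs its self-test started from the control box with the blue-knobbed lever: tilt that spring-centred lever well over towards the green bar on its box, hold it there for at least a full second, then let go so that it springs back upright. Never tilt it far over to the white-bar side, and leave the orange-knobbed lever on the other box alone.

Things in the scene. Friction and masses are not known exactly. Their poses are not given: they have to be found in the camera images.
- blue_lever (a joint): Tilt of the blue-knobbed lever about a level hinge on the top of its box, rad: 0 = upright (a spring brings it back there), positive = leaning towards the green bar, negative = towards the white bar. Stops at +0.6 and -0.6; the self-test contact is made above 0.35. The spring takes 0.5 N m per rad: about 3 to 4 N at the knob for a tilt of 0.5 rad.
- blue_knob (a point): Centre of the blue plastic knob, an upright cylinder 28 mm across and 34 mm tall on a 10 mm steel stem. With the lever upright it stands 125 mm above the work surface, 75 mm straight above the hinge, which lies in the middle of the top of its box. The box is light grey with a dark top, fixed to the bench, 100 x 90 mm and 50 mm tall. It turns with the lever; its y axis points to the green-bar side.
- blue_green_bar (a point): Centre of the green bar (70 x 14 mm) on top of the blue-knobbed lever's box, 52 mm above the work surface and 31 mm sideways from the box's middle: the level direction from the upright knob to this point is the direction in which to tilt. A like white bar lies on the opposite side. Fixed to the box.
- orange_knob (a point): Centre of the orange knob on the other box, which is the same in all sizes (knob, box, green and white bars). To be left alone.
There are look-alikes about, which are no part of the job. Leave any pink or yellow look-alike of the part that bears blue_lever alone.

How it is judged:
By the outcome, as a careful person would: the job done as asked, in the order asked, and still so for the second after the job is handed in, with the robot touching nothing.
It also fails if it takes over 32 s, if anything falls off the work surface, if the arm or the gripper's body presses on something with over 40 N, if the wrist force passes 120 N, or if a joint passes its speed limit or range.

## Working session

There is one attempt and no reset: what is moved stays moved. The work goes in short steps, each a Python script; the robot and the scene stay as the last script left them, time stands still between calls to the robot, and variables do not carry over. Pictures are saved under pics/ and viewed, and the job is handed in when it is done.

```bash
ls; mkdir -p pics; python3 - <<'E'
from rig import ctrl, viewer
import cv2, numpy as np
for n in ["top","side","wrist"]:
    m=viewer.camera_model(n); im,d=viewer.get_image(n)
    cv2.imwrite(f"pics/{n}0.png",im); np.savez(f"pics/{n}0.npz",im=im,d=d,**{k:np.array(v) for k,v in m.items()})
    print(n,{k:np.round(v,3).tolist() for k,v in m.items()})
print(ctrl.current_time_s(),ctrl.current_tool_rot())
E
```

```text
pics
top {'fx': 472.058, 'fy': 472.058, 'cx': 281.514, 'cy': 208.402, 'k1': 0.006, 'world_from_camera': [[-0.012, -0.998, 0.061, 0.465], [-1.0, 0.013, 0.021, 0.063], [-0.022, -0.06, -0.998, 1.185], [0.0, 0.0, 0.0, 1.0]]}
side {'fx': 499.156, 'fy': 499.156, 'cx': 273.983, 'cy': 206.282, 'k1': -0.012, 'world_from_camera': [[0.998, -0.049, 0.03, 0.499], [-0.053, -0.584, 0.81, -0.956], [-0.022, -0.81, -0.585, 0.853], [0.0, 0.0, 0.0, 1.0]]}
wrist {'fx': 303.515, 'fy': 303.515, 'cx': 284.046, 'cy': 207.268, 'k1': -0.001, 'world_from_camera': [[0.425, 0.858, 0.288, 0.149], [0.905, -0.402, -0.138, 0.51], [-0.003, 0.32, -0.947, 0.373], [0.0, 0.0, 0.0, 1.0]]}
0.15 [ 0.34408137  1.54337713 -0.34579239]
```

View pics/top0.png

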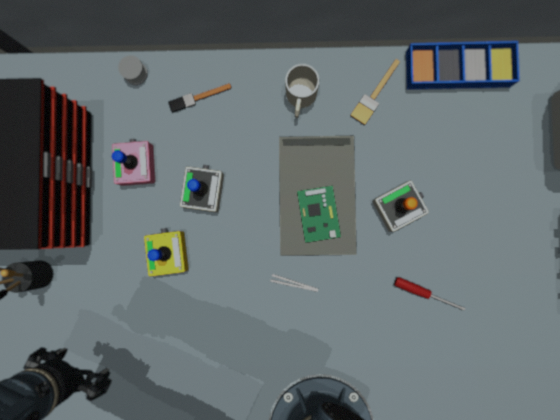

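View pics/side0.png

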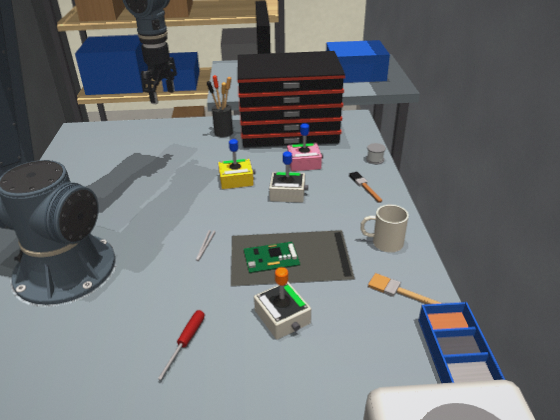

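View pics/wrist0.png

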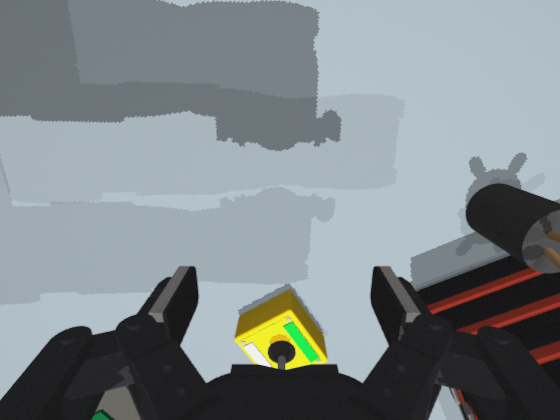

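Top view: the grey box with the blue knob is at (201,189), with its knob at (196,186). Pink (132,162) and yellow (165,254) boxes are the look-alikes, and the orange lever is at (405,205). In the side view the target knob is at (287,158). Next I triangulate.

```bash
cat > h.py <<'E'
import numpy as np, cv2
def ray(m,px):
    K=np.array([[float(m['fx']),0,float(m['cx'])],[0,float(m['fy']),float(m['cy'])],[0,0,1]])
    p=cv2.undistortPoints(np.array([[px]],float),K,np.array([float(m['k1']),0,0,0,0]))[0,0]
    T=np.array(m['world_from_camera']); d=T[:3,:3]@np.array([p[0],p[1],1]); return T[:3,3],d/np.linalg.norm(d)
def tri(rs):
    A=np.zeros((3,3));b=np.zeros(3)
    for o,d in rs:
        P=np.eye(3)-np.outer(d,d);A+=P;b+=P@o
    x=np.linalg.solve(A,b); return x,[np.linalg.norm((np.eye(3)-np.outer(d,d))@(x-o)) for o,d in rs]
def plane(r,z): o,d=r; return o+d*(z-o[2])/d[2]
def blobs(im,lo,hi,box,mina=15):
    x0,y0,x1,y1=box; hsv=cv2.cvtColor(im,cv2.COLOR_BGR2HSV); mk=cv2.inRange(hsv,np.array(lo),np.array(hi))
    z=np.zeros_like(mk); z[y0:y1,x0:x1]=mk[y0:y1,x0:x1]
    n,l,s,c=cv2.connectedComponentsWithStats(z)
    return sorted([(int(s[i,4]),c[i].round(1).tolist(),s[i,:4].tolist(),cv2.minAreaRect(np.argwhere(l==i)[:,::-1].astype(np.float32))) for i in range(1,n) if s[i,4]>=mina],key=lambda t:-t[0])
BLUE=((105,120,60),(130,255,255)); GREEN=((45,120,60),(80,255,255)); WHITE=((0,0,190),(179,40,255))
E
python3 - <<'E'
from h import *
M={n:dict(np.load(f"pics/{n}0.npz")) for n in("top","side")}
B={"top":(175,160,228,218),"side":(265,145,312,206)}
ims=[]
for n in B:
    for nm,c in(("B",BLUE),("G",GREEN),("W",WHITE)):
        for b in blobs(M[n]['im'],*c,B[n])[:3]: print(n,nm,b, plane(ray(M[n],b[1]),.052).round(4))
    x0,y0,x1,y1=B[n]; ims.append(cv2.resize(M[n]['im'][y0-5:y0+60,x0-5:x0+55],None,fx=6,fy=6,interpolation=0))
cv2.imwrite("pics/crop1.png",np.hstack(ims))
E
```

```text
top B (123, [193.5, 184.7], [188, 178, 12, 14], ((193.50003051757812, 184.50001525878906), (11.31370735168457, 11.31370735168457), 45.0)) [0.5944 0.2994 0.052 ]
top G (124, [187.3, 187.7], [183, 173, 10, 29], ((187.74855041503906, 186.8843994140625), (5.702144622802734, 28.738807678222656), 8.746162414550781)) [0.5873 0.3145 0.052 ]
side B (107, [287.0, 157.4], [283, 151, 9, 14], ((287.0, 157.5), (13.0, 8.0), 90.0)) [0.595  0.4136 0.052 ]
side G (32, [294.2, 174.0], [289, 173, 11, 3], ((294.0, 174.0), (2.0, 10.0), 90.0)) [0.6092 0.3133 0.052 ]
side G (30, [280.7, 173.2], [276, 172, 10, 4], ((280.5, 173.5), (3.0, 9.0), 90.0)) [0.5691 0.3214 0.052 ]
side G (20, [297.2, 145.4], [292, 145, 11, 2], ((297.0, 145.5), (1.0, 10.0), 90.0)) [0.6342 0.4884 0.052 ]
side W (149, [287.0, 184.5], [270, 173, 35, 17], ((287.0, 181.0), (16.0, 34.0), 90.0)) [0.5834 0.258  0.052 ]
side W (44, [303.2, 154.4], [295, 153, 17, 4], ((303.0379333496094, 154.4552001953125), (2.4083189964294434, 16.110824584960938), 85.2363510131836)) [0.6479 0.4278 0.052 ]
```

View pics/crop1.png

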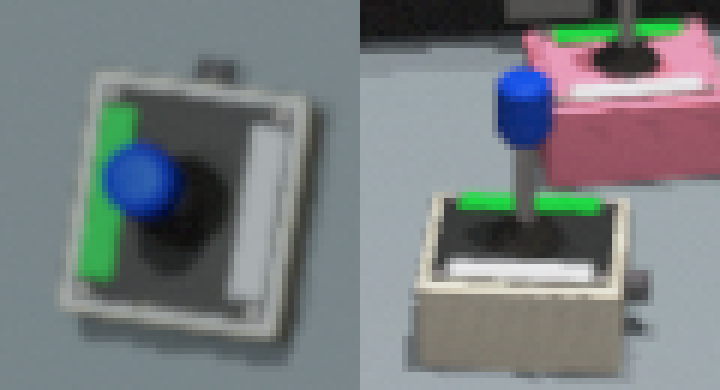

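Crop: the green bar is on the +y side of the box and the white bar on the −y side. The lever is upright, and the hinge axis is about 8° off the x axis. Next come the position computations and the IK options.

```bash
python3 - <<'E'
from h import *
from scipy.spatial.transform import Rotation as R
from rig import ctrl,kin
M={n:dict(np.load(f"pics/{n}0.npz")) for n in("top","side")}
k,res=tri([ray(M['top'],(193.5,184.6)),ray(M['side'],(287,157.5))]); print("knob",k.round(4),np.round(res,4))
# green bar: top rect centre x side ends midpoint
g,res=tri([ray(M['top'],(187.75,186.9)),ray(M['side'],(287.5,173.6))]); print("green",g.round(4),np.round(res,4))
box=(175,160,228,218)
for b in blobs(M['top']['im'],(0,0,140),(179,40,255),box)[:3]: print(b)
im=M['top']['im']
# bar long axis
for (a) in [((187.75,186.9),(5.7,28.74),8.746)]:
    pts=cv2.boxPoints(a); P=np.array([plane(ray(M['top'],p),.052) for p in pts]); print(P.round(4))
d=k-g
T=R.from_rotvec(ctrl.current_tool_rot()).as_matrix(); print("tool z",T[:,2].round(3),"y",T[:,1].round(3)); print(ctrl.current_qpos())
for th in (8,):
  dd=np.array([np.sin(np.radians(th)),np.cos(np.radians(th)),0])
  for s in (1,-1):
    z=s*dd;x=np.array([0,0,-1.]);y=np.cross(z,x); r=R.from_matrix(np.c_[x,y,z]).as_rotvec()
    print(s,kin.solve_ik(np.array([k[0],k[1],.2])-.05*dd,r))
E
```

```text
knob [0.5859 0.2836 0.1277] [0.0001 0.0001]
green [0.589  0.3127 0.0549] [0. 0.]
(484, [204.7, 188.9], [179, 166, 42, 45], ((199.7799835205078, 188.0399932861328), (37.193817138671875, 41.153621673583984), 8.13010311126709))
[[0.556  0.3255 0.052 ]
 [0.6249 0.3149 0.052 ]
 [0.6226 0.3012 0.052 ]
 [0.5537 0.3118 0.052 ]]
tool z [ 0.905 -0.426  0.   ] y [ 0.426  0.905 -0.001]
[ 1.13100831e+00  2.38652918e-01 -1.40494027e-02  1.31920247e+00
 -1.27955149e-06  1.57082354e+00]
1 [ 0.38426971  0.42127949  0.17626499  1.32578182  0.         -1.04690028]
-1 [0.38426971 0.42127949 0.17626499 1.32578182 0.         2.09469237]
```

The knob is at (0.586, 0.284, 0.128) and the green bar at (0.589, 0.313, 0.055), so the tilt direction is about +y, turned 6–8° towards +x. These heights agree with the text. Now I shut the fingers, go above the white side and look with the wrist camera.

```bash
cat >> h.py <<'E'
from scipy.spatial.transform import Rotation as R
def frame(th):
    dd=np.array([np.sin(np.radians(th)),np.cos(np.radians(th)),0]); z=-dd;x=np.array([0,0,-1.]);y=np.cross(z,x)
    return dd,R.from_matrix(np.c_[x,y,z]).as_rotvec()
E
python3 - <<'E'
from h import *
from rig import ctrl,viewer,set_gripper
set_gripper(0.0)
dd,r=frame(7.5); k=np.array([.5859,.2836,0])
ctrl.goto(k-.055*dd+[0,0,.21],r)
m=viewer.camera_model("wrist"); im,d=viewer.get_image("wrist")
cv2.imwrite("pics/w1.png",im); np.savez("pics/w1.npz",im=im,d=d,**{a:np.array(v) for a,v in m.items()})
print(ctrl.current_time_s(),ctrl.current_position(),ctrl.current_ft_force(),ctrl.current_width())
E
```

```text
2.5583 [0.57809927 0.23022355 0.2102477 ] [ 0.42475848 -0.05616436  0.01270763] 0.006751198469761225
```

View pics/w1.png

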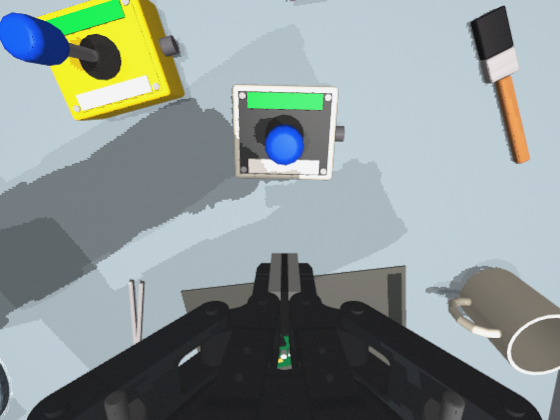

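The wrist view shows the grey box at (285,132), the blue knob at (285,145), the green bar at (285,101), and the white bar (284,167) nearest the fingers. The fingertips are at column 285, in line with the knob. I measure from this view too.

```bash
python3 - <<'E'
from h import *
M={n:dict(np.load(f"pics/{n}0.npz")) for n in("top","side")}; W=dict(np.load("pics/w1.npz"))
b=blobs(W['im'],*BLUE,(230,80,340,185))[0]; g=blobs(W['im'],*GREEN,(230,80,340,185))[0]; w=blobs(W['im'],*WHITE,(242,155,326,176))[0]
print(b,g,w)
rk=[ray(M['top'],(193.5,184.6)),ray(M['side'],(287,157.5)),ray(W,b[1])]
k,e=tri(rk);print("knob",k.round(4),np.round(e,4))
G,e=tri([ray(M['top'],(187.75,186.9)),ray(M['side'],(287.5,173.6)),ray(W,g[3][0])]);print("green",G.round(4),np.round(e,4))
P=np.array([plane(ray(W,p),.052) for p in cv2.boxPoints(g[3])]);print(P.round(4))
gp=plane(ray(W,g[3][0]),.052); print(gp)
kp=plane(ray(W,b[1]),.127); print(kp, np.degrees(np.arctan2(*(gp-kp)[:2])))
E
```

```text
(1250, [283.9, 144.0], [265, 124, 39, 41], ((284.0, 144.0), (40.0, 38.0), 90.0)) (1242, [284.2, 100.5], [247, 92, 76, 18], ((284.4903869628906, 100.4331283569336), (75.33695983886719, 16.618120193481445), 1.2730300426483154)) (899, [284.8, 167.0], [249, 159, 72, 17], ((284.4986877441406, 167.0624542236328), (71.31785583496094, 15.475808143615723), 1.1934894323349))
knob [0.5857 0.284  0.1274] [0.0005 0.0002 0.0006]
green [0.5893 0.314  0.0537] [0.001  0.0003 0.0009]
[[0.5534 0.3129 0.052 ]
 [0.5562 0.3273 0.052 ]
 [0.6252 0.3169 0.052 ]
 [0.6235 0.3023 0.052 ]]
[0.58956858 0.3149081  0.052     ]
[0.58508881 0.28421342 0.127     ] 8.303488113131872
```

```bash
python3 - <<'E'
from h import *
from rig import ctrl,viewer,set_gripper
dd,r=frame(8.0); k=np.array([.5856,.2838,0]); Z=np.array([0,0,.097])
ctrl.move_l(k-.045*dd+[0,0,.2],velocity=.08,frame=r) if True else 0
ctrl.move_l(k-.045*dd+Z,velocity=.1)
f0=np.array(ctrl.current_ft_force()); print(ctrl.current_time_s(),f0)
for off in (-.025,-.015,-.005):
    hit=ctrl.move_l(k+off*dd+Z,velocity=.04,stop_force=12)
    f=np.array(ctrl.current_ft_force())-f0; print(off,hit,f.round(2),(f@dd).round(2))
ims=[]
for n in("wrist","side"):
    m=viewer.camera_model(n); im,d=viewer.get_image(n); np.savez(f"pics/{n}2.npz",im=im,d=d,**{a:np.array(v) for a,v in m.items()}); ims.append(im)
cv2.imwrite("pics/w2.png",ims[0]); cv2.imwrite("pics/s2.png",cv2.resize(ims[1][100:230,200:380],None,fx=4,fy=4))
print(ctrl.current_time_s(),ctrl.current_position())
E
```

```text
4.0667 [-0.17456436 -0.29392952 -0.3519945 ]
-0.025 False [-0.15  0.27  0.92] 0.25
-0.015 False [ 0.64 -0.32  1.12] -0.23
-0.005 False [ 1.14 -1.94  1.09] -1.76
5.6167 [0.58495798 0.27879547 0.09700019]
```

View pics/w2.png

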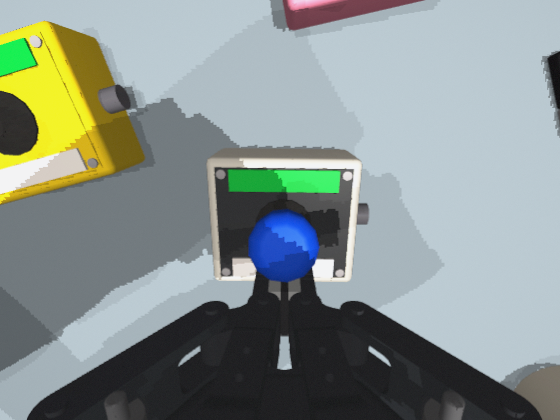

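View pics/s2.png

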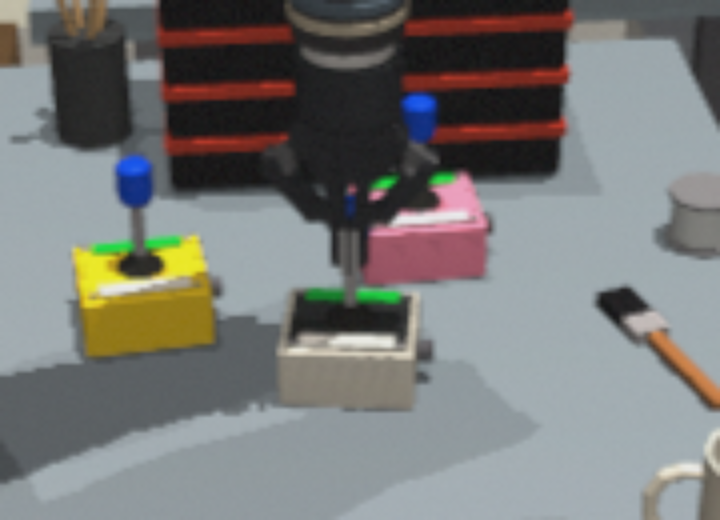

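The lever leans to the green side, with the knob at (283,246) in the wrist view and the finger behind it. I work out the tilt where the knob's ray comes closest to the arc, then push on.

```bash
cat >> h.py <<'E'
def tilt(m,box):
    b=blobs(m['im'],*BLUE,box)[0]; o,d=ray(m,b[1]); dd,_=frame(8.0); h=np.array([.5856,.2838,.052])
    t=np.linspace(-.6,.7,1301); P=h+.075*(np.sin(t)[:,None]*dd+np.cos(t)[:,None]*np.array([0,0,1.]))
    e=np.linalg.norm(np.cross(P-o,d),axis=1); i=e.argmin(); return b[0],b[1],round(t[i],3),round(e[i],4)
E
python3 - <<'E'
from h import *
from rig import ctrl,viewer
print("check upright",tilt(dict(np.load("pics/w1.npz")),(230,80,340,185)))
print(tilt(dict(np.load("pics/wrist2.npz")),(220,190,345,300)))
dd,r=frame(8.0); k=np.array([.5856,.2838,0]); Z=np.array([0,0,.097])
hit=ctrl.move_l(k+.003*dd+Z,velocity=.04,stop_force=12)
print(hit,ctrl.current_ft_force()@dd if hasattr(ctrl.current_ft_force(),'shape') else ctrl.current_ft_force())
m=viewer.camera_model("wrist"); im,d=viewer.get_image("wrist"); m['im']=im; cv2.imwrite("pics/w3.png",im)
print(tilt(m,(200,150,360,320)),ctrl.current_time_s())
E
```

```text
check upright (1250, [283.9, 144.0], np.float64(0.005), np.float64(0.0006))
(4033, [283.0, 245.4], np.float64(0.289), np.float64(0.0003))
False -3.710075497960124
(3816, [283.9, 238.2], np.float64(0.426), np.float64(0.0001)) 6.0167
```

View pics/w3.png

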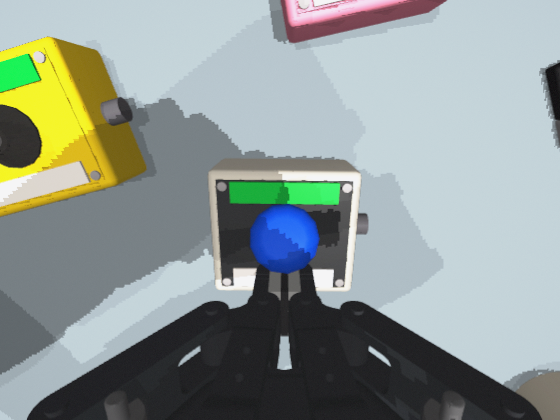

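The knob is now at (284,239), which gives a tilt of about 0.43. I push 4.5 mm further, hold 2 s, back off, lift and check.

```bash
python3 - <<'E'
from h import *
from rig import ctrl,viewer
dd,r=frame(8.0); k=np.array([.5856,.2838,0]); Z=np.array([0,0,.097])
def look(n,name,box):
    m=viewer.camera_model(n); m['im'],_=viewer.get_image(n); cv2.imwrite(f"pics/{name}.png",m['im']); print(name,tilt(m,box),ctrl.current_time_s())
print(ctrl.move_l(k+.0075*dd+Z,velocity=.03,stop_force=12),np.round(ctrl.current_ft_force(),2))
look("wrist","w4",(200,150,360,320))
ctrl.sleep(2.0)
look("wrist","w5",(200,150,360,320)); print(np.round(ctrl.current_ft_force(),2))
ctrl.move_l(k-.045*dd+Z,velocity=.05)
ctrl.move_l(k-.055*dd+[0,0,.21],velocity=.1)
look("wrist","w6",(230,80,340,185)); look("side","s6",(265,145,312,206))
im,_=viewer.get_image("top"); cv2.imwrite("pics/t6.png",im)
print(ctrl.current_time_s(),np.round(ctrl.current_ft_force(),2))
E
```

```text
False [ 0.01 -4.95 -3.35]
w4 (3649, [284.3, 233.8], np.float64(0.502), np.float64(0.0001)) 6.3667
w5 (3621, [283.7, 233.2], np.float64(0.507), np.float64(0.0001)) 8.4167
[-1.21 -4.94 -2.73]
w6 (1271, [283.7, 142.9], np.float64(0.005), np.float64(0.0006)) 10.95
s6 (107, [287.0, 157.4], np.float64(0.022), np.float64(0.0001)) 11.0
11.05 [ 0.24 -0.3   0.55]
```

View pics/w5.png

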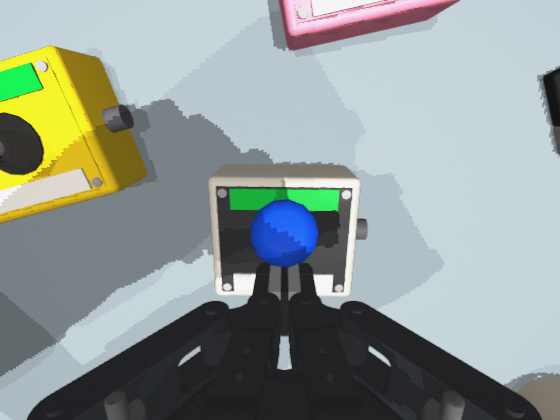

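View pics/w6.png

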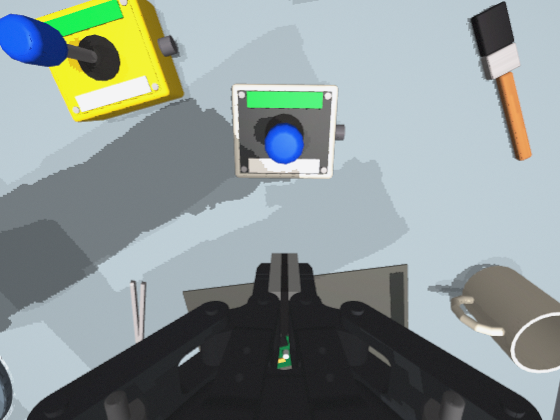

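View pics/s6.png

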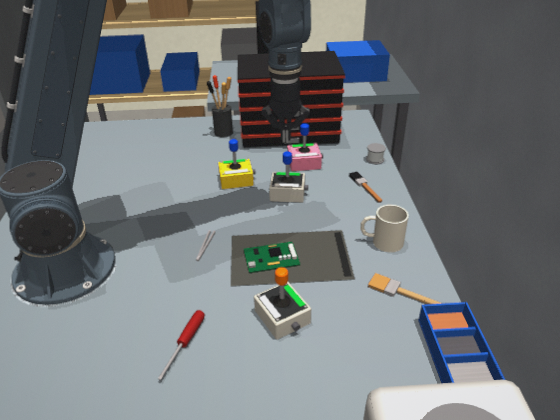

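The hold frame shows the knob at (284,233), over the edge of the green bar. After release it is back at (284,143) in the wrist view and (287,157) in the side view, the same places as before, so it is upright. The arm is clear and nothing else has moved, so I hand in.

```bash
python3 -c "
from rig import ctrl
print(ctrl.close_job(),ctrl.current_time_s())"
```

```text
the job is handed in; nothing more can be done
the job is handed in; nothing more can be done
```

I tilted the blue-knobbed lever on the grey box to the green side with the shut fingers, held it there, let it spring back, and handed the job in. The fingers only ever touched the lever from its white-bar side.

- **Hold:** the wrist pictures gave a tilt of 0.50 rad at the start and 0.51 rad at the end of a hold of about 2 s. The contact point is 0.35 and the stop is 0.6. The wrist force was about 5 N sideways and 3 N vertical.
- **Release:** I backed the fingers off slowly and lifted them clear. The lever then measured 0.005 rad in the wrist view and 0.02 rad in the side view, both upright within measuring error.
- **Other checks:** the orange lever and the pink and yellow look-alikes look unmoved in the side view. The last check was at about 11 s of the 32 s allowed, with the arm clear.
- **Small disagreements:** triangulated heights came out about 2 mm above the stated ones (knob 127 mm against 125, green bar 54 mm against 52). My early estimate of the tilt direction was 6–8°; I used 8°. At one mid-push reading the force suggested about 0.2 rad where the picture gave 0.29; I went by the pictures. No check failed.

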